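Put the bench tools back in the fitted till

ROBOT

A 7-joint arm with a two-finger parallel gripper is mounted at the origin on a cart in front of the work surface, level with it; the furniture and walls round the work are solid. World frame = base frame: x ahead of the robot, y to its left, z up, the work surface at z = 0. Lengths are in mm, angles in rad, forces in N, time in s.
With the tool pointing down it reaches from about 400 to 925 mm from the base axis. Payload 4.1 kg.
Tool frame: the origin (TCP) lies on the centre line of the jaws, within the pads' length; the fingertips stand 17 mm ahead of it and the grasp point (between the pads) lies 2 mm behind it; z points along the fingers, y is the line along which they close (so a half turn about z gives the same grasp; the last joint's range is limited). The gripper opens to 85 mm and grips with 20 to 120 N. Pads are 22 mm wide; open, the fingers measure 114 mm over their backs; the gripper's body (76 mm by 85 mm) begins 54 mm behind the grasp point. The pads swing forward as they close: fully open they stand 13 mm farther back than shut.
Start: joints at [-1.22, 0.398, 0.045, 1.537, -0.019, 1.207, -0.051], TCP at [282.594, 585.39, 248.347] pointing down, gripper open.
Joint ranges: [-2.82, 2.82], [-0.49, 2.23], [-1.37, 1.46], [0, 2.46], [-1.36, 4.5], [0.23, 2], [-2.94, 2.94]. Speed limits (rad/s): [2.57, 2.57, 3.14, 3.14, 3.14, 3.14, 3.14].

INTERFACE

Orientations are given as [roll, pitch, yaw] about the fixed x, y, z axes, in that order (R = Rz(yaw) Ry(pitch) Rx(roll)).
In Python, from bench import ctrl, vision gives the robot as it stands.
- The arm moves only by the tool arm_command, never from a script. Its argument "increments" is one flat list of numbers, 6 for each row, row after row: the shift along the world's x, y, z in mm, then the turn, a rotation vector about the world's x, y, z in units of 8 degrees (1.0 is 8 degrees). In form: [tx, ty, tz, rx, ry, rz, tx, ty, tz, rx, ry, rz, ...]. A call has exactly 10 rows; each row is the pose to reach, as a shift and turn from the pose commanded when the call began; what a row does not reach only later rows make up. A row lasts 1/10 s, in which the tool goes at most 50 mm and 8.59 degrees, less where a joint would pass 70% of its speed; a pose out of reach is approached as far as the arm can. A call with a gripper value outside its range is refused whole. "jaw" is the finger opening in mm, from 0 to 85.4, set as the call begins (left out, the last holds). The fingers move at their own pace and stop on an object; "newtons" is the grip in N (left out, the last holds). Time passes only in rows, so rows that repeat a pose let the fingers close, or fill a call up. It gives the time, the measured TCP pose, the force, the opening and the grip force at its end, in the units of the state.
- ctrl.read_state(): the state, without advancing time (a new reading comes with each control period).
- vision.capture(name): name is "scene" or "top" or "wrist"; returns (picture, depth): 420x560x3 uint8, red, green, blue; 420x560 float32, mm along the optical axis (not along the pixel's ray), 0 where there is no reading.
- vision.camera_model(name): a dict with "mtx" (3x3 intrinsics, pixels), "distortion" ([k1, k2, p1, p2, k3] as OpenCV has them; the pictures are not rectified), "origin" and "attitude" of the camera in the world; the wrist camera has in their place "T_tool_cam" (4x4, takes a point from camera to tool coordinates, whose origin is the TCP and whose axes are the flange's). Camera axes: x right, y up, looking along -z (the intrinsics and any distortion apply to the point x, -y, -z); pixel columns grow to the right and rows downward; lengths in mm; the calibration is good to about 2 mm. A picture is of the moment at which its call begins: read the wrist's pose just before it. camera_model takes no time and is no camera call.
- ctrl.hand_in(): hands the job in; it is judged then, once.
Trained networks look in the newest picture that a camera, given by its name, has taken for a name from the list of things; names that differ only in an ending like _2 or _b are one class to them, and where a whole thing is asked for, a point or a joint stands for the part that bears it (a point fixed in the world has none). Each returns a list of dicts, best first, with "conf" (0 to 1); they miss things now and then, are a little off and sometimes report something else, mostly with a low value. They report only what shows in the picture. A call takes as long as a camera call.
- vision.look_for(camera, thing): "location" ([x, y, z] in mm, in world coordinates, good to about 4 mm: the middle of the surface that is visible of it).
- vision.cut_out(camera, thing): "mask" (420x560 bool, what is visible of it).
- vision.pinpoint(camera, thing): "location" ([x, y, z] in mm, in world coordinates, good to about 4 mm: a listed point, or the origin of a listed thing).
The state is a dict: "t": time; "joint_pos": joint angles; "joint_velocities": joint speeds; "joint_torque": joint torques, N m; "eef_pos": TCP position; "tool_rot": TCP orientation; "wrist_force": force on the tool from outside, world axes, zero at the start; "ft_torque": the same for the moment, N m; "finger_gap": opening from 0.0 (shut) to 1.0 (fully open); "gripper_force": force on a finger pad.
Only numpy, scipy, OpenCV 4.12 (cv2) and the standard library are available. Lean on these libraries where they do the work, as an engineer would, in place of code of your own. Each camera call takes 0.05 s, during which the arm holds its last target. There are 200 camera calls.

TASK

Put the four bench tools back in the shallow wooden till: the small plane, the cork sanding block, the tape measure and the stiff brush each go flat, right way up, into the recess cut to its own outline, all the way down on the felt. The brush was put away in the plane's recess by mistake, so it has to come out before the plane can go in. Leave the glue bottle and the marking gauge where they stand.

Things in the scene. Friction and masses are not known exactly. Their poses are not given: they have to be found in the camera images.
- small_plane: Small wooden hand plane on its sole on the bench: 44 (its x) x 76 (its y) mm, body 36 mm high; its blade and wedge stand up to 60 mm at |x| < 12, y = -29 to +1. Origin: centre of the underside; z up. Grip across the 44 mm (fingers close along its x) at y = 0. About 0.2 kg.
- sanding_block: Plain cork-coloured block, 62 (its x) x 100 (its y) x 32 mm high. Origin: centre of the underside; z up. Lies flat on the bench. Grip it across the 62 mm (fingers along its x). About 0.1 kg.
- tape_measure: Yellow and black tape measure lying flat, 35 mm high. Case x = -40 to 40, y = -22 to +42 mm; the blade's end with its hook sticks out towards -y at x = -37 to -29, to y = -43. Origin: on the underside, middle of the 79 x 86 mm overall outline; z up. Grip the case across its 64 mm (fingers close along its y) at x = 0, y = +10. About 0.2 kg.
- dark_brush: Small stiff brush with its dark bristles up, 24 (its x) x 45 (its y) mm, 36 to 40 mm high; the low part is its wooden back. Origin: centre of the underside; z up. At the start it lies in the plane's recess. Grip it across the 24 mm (fingers along its x). About 0.06 kg.
- bay_plane: Plane's bay: one of four fixed wooden tiles, 104 (x) x 126 (y) mm, lying two by two, turned alike, in any order, in a fixed tray whose rim stands 22 mm over the bench. Every bay's origin is on the felt floor in its middle, 8 mm over the bench, z up; the wood round it stands 12 mm over the felt. Recess 56 (x) x 88 (y) mm; finger notches at |y| < 18 out to x = -43 and 43, as deep. Either way round.
- bay_block: Sanding block's bay, a tile like bay_plane. Recess 74 (x) x 112 (y) mm; finger notches in the long sides at |y| < 15, out to x = -46 and 46. A tool lies properly in any of the bays when its origin is at the bay's origin and its x and y axes lie along the bay's (block, plane and brush: either way round).
- bay_tape: Tape measure's bay, a tile like bay_plane. The recess follows the outline: x = -47 to 46, y = -29 to 49 mm for the case and a channel x = -47 to -22, y = -51 to -29 for the hook, so the tape goes in only one way round (its +x and +y along the bay's +x and +y). Finger notch |x| < 15, y = 49 to 58.
- bay_brush: Brush's bay, the smallest recess, in a tile like bay_plane: 36 (x) x 58 (y) mm, with finger notches in the long sides at |y| < 18, out to x = -33 and 33, as deep as the recess. Either way round.
- glue_bottle: Upright white glue bottle with a yellow nozzle, 54 mm across, 168 mm high, on the bench behind the tools; not to be disturbed. Origin: centre of the underside.
- marking_gauge: Wooden marking gauge, a 180 mm beam (along its y) through a 60 mm wide head, 66 mm high, on the right part of the bench; not to be disturbed. Origin: centre of the underside.

How it is judged:
By the outcome, as a careful person would: the job done as asked, in the order asked, and still so for the second after the job is handed in, with the robot touching nothing.
It also fails if it takes over 96 s, if anything falls off the work surface, if the arm or the gripper's body presses on something with over 40 N, if the wrist force passes 120 N, or if a joint passes its speed limit or range.

## Working session

There is one attempt and no reset: what is moved stays moved. The work goes in short steps, Python scripts to look and compute and a tool call to move; the robot and the scene stay as the last step left them, time stands still between calls to the robot, and variables do not carry over. Pictures are saved under pics/ and viewed, at most 17 in all, crops included, and the job is handed in when it is done.

Besides the shell and the picture viewer there is one more tool, called as name(argument=value, ...) on one line, values as JSON. arm_command: Moves the arm, as the interface text tells. Its arguments: {"type":"object","properties":{"increments":{"type":"array"},"jaw":{"type":"number"},"newtons":{"type":"number"}},"required":["increments"]}

```bash
ls; mkdir -p pics; cat > h.py <<'E'
import numpy as np, cv2
from scipy.spatial.transform import Rotation as R
from bench import ctrl, vision
def save(name,pic): cv2.imwrite('pics/'+name+'.png',pic[:,:,::-1])
def cloud(cam,depth,st=None):
    m=vision.camera_model(cam); h,w=depth.shape
    u,v=np.meshgrid(np.arange(w),np.arange(h))
    p=cv2.undistortPoints(np.stack([u.ravel(),v.ravel()],1).astype(np.float64)[:,None],np.array(m['mtx'],float),np.array(m['distortion'],float))[:,0]
    d=depth.ravel().astype(float)
    P=np.stack([p[:,0]*d,-p[:,1]*d,-d],1)
    if 'T_tool_cam' in m:
        T=np.array(m['T_tool_cam']); P=P@T[:3,:3].T+T[:3,3]
        Rw=R.from_euler('xyz',st['tool_rot']).as_matrix(); P=P@Rw.T+np.array(st['eef_pos'])
    else:
        A=np.array(m['attitude']); A=A if A.shape==(3,3) else R.from_euler('xyz',A).as_matrix()
        P=P@A.T+np.array(m['origin'])
    P[d==0]=np.nan
    return P.reshape(h,w,3)
E
python3 - <<'E'
from h import *
st=ctrl.read_state(); print({k:np.round(v,3) for k,v in st.items()})
for c in ['top','scene']:
    m=vision.camera_model(c); print(c,m['origin'],m['attitude'],m['distortion'])
    p,d=vision.capture(c); save(c+'0',p); np.save(c+'.npy',cloud(c,d)); np.save(c+'_p.npy',p)
    for t in 'small_plane sanding_block tape_measure dark_brush bay_plane bay_block bay_tape bay_brush glue_bottle marking_gauge'.split():
        r=vision.pinpoint(c,t); print(c,t,[(np.round(x['location']).tolist(),round(x['conf'],2)) for x in r[:2]])
E
```

```text
pics
{'t': np.float64(0.0), 'joint_pos': array([-1.22 ,  0.399,  0.045,  1.538, -0.019,  1.207, -0.051]), 'joint_velocities': array([-0.001,  0.   ,  0.   ,  0.001,  0.001, -0.   ,  0.001]), 'joint_torque': array([ 0.0000e+00, -4.7512e+01,  1.3650e+00, -2.5422e+01,  1.2000e-02,
        1.0000e-02,  0.0000e+00]), 'eef_pos': array([282.327, 584.83 , 247.267]), 'tool_rot': array([-3.14 ,  0.   ,  2.692]), 'wrist_force': array([ 0.078, -0.449,  0.055]), 'ft_torque': array([ 0.066, -0.004,  0.025]), 'gripper_force': np.float64(0.0), 'finger_gap': np.float64(0.999)}
top [ 389.78257394 -270.66682753 1059.57318715] [ 1.50589057e-01 -1.21720522e-03 -1.57933018e+00] [-8.23568837e-05  0.00000000e+00  0.00000000e+00  0.00000000e+00
  0.00000000e+00]
top small_plane [([578.0, -298.0, -2.0], 0.9)]
top sanding_block [([489.0, -419.0, 1.0], 0.85)]
top tape_measure [([422.0, -294.0, -2.0], 0.94)]
top dark_brush [([566.0, -6.0, 6.0], 0.74)]
top bay_plane [([567.0, -7.0, 8.0], 0.93), ([561.0, -8.0, 7.0], 0.6)]
top bay_block [([431.0, -102.0, 10.0], 0.68)]
top bay_tape [([438.0, -2.0, 5.0], 0.84)]
top b
[... 182 characters left out ...]
71395 -694.40168123  575.2168688 ] [ 0.9964125   0.01857589 -1.06721081] [-0.00341469  0.          0.          0.          0.        ]
scene small_plane [([575.0, -292.0, 2.0], 0.85)]
scene sanding_block [([487.0, -418.0, 6.0], 0.94), ([379.0, -552.0, -4.0], 0.3)]
scene tape_measure [([421.0, -300.0, 1.0], 0.8)]
scene dark_brush [([562.0, -2.0, 9.0], 0.48), ([430.0, -102.0, 9.0], 0.31)]
scene bay_plane [([561.0, -6.0, 8.0], 0.94)]
scene bay_block [([426.0, -104.0, 7.0], 0.94)]
scene bay_tape [([438.0, 3.0, 6.0], 0.81), ([560.0, -5.0, 7.0], 0.37)]
scene bay_brush [([558.0, -106.0, 9.0], 0.63)]
scene glue_bottle [([689.0, -240.0, -3.0], 0.6)]
scene marking_gauge [([382.0, -556.0, -0.0], 0.78)]
```

View top.

View pics/top0.png

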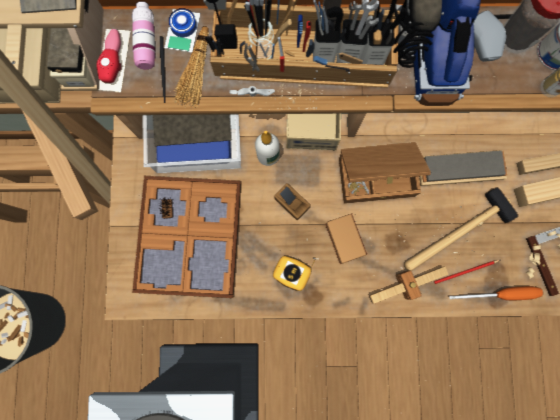

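```bash
python3 - <<'E'
from h import *
P=np.load('top.npy'); 
# height map raster of world: 1mm
X,Y,Z=P[...,0],P[...,1],P[...,2]
ok=np.isfinite(Z)
for n,(x0,x1,y0,y1,za,zb) in dict(plane=(510,650,-370,-230,24,42),block=(410,570,-500,-340,24,40),tape=(340,480,-370,-240,25,42),brush=(530,600,-40,40,34,60)).items():
    m=ok&(X>x0)&(X<x1)&(Y>y0)&(Y<y1)&(Z>za)&(Z<zb)
    r=cv2.minAreaRect(np.stack([X[m],Y[m]],1).astype(np.float32)); print(n,m.sum(),np.round(np.median(Z[m]),1),np.round(r[0],1),np.round(r[1],1),round(r[2],1))
b=ok&(X>450)&(X<480)&(Y<-200)&(Y>-240);print('bench',np.median(Z[b]))
# tile-top level / felt
m=ok&(X>340)&(X<660)&(Y>-200)&(Y<100)&(Z>15)&(Z<28)
print(np.histogram(Z[ok&(X>340)&(X<660)&(Y>-200)&(Y<100)],bins=np.arange(-4,50,2)))
r=cv2.minAreaRect(np.stack([X[m],Y[m]],1).astype(np.float32)); print('tray',r)
H=np.zeros((340,360,3),np.uint8)
s=ok&(X>330)&(X<670)&(Y>-220)&(Y<120)
c=np.clip((Z+5)*4,0,255)
img=np.zeros((420,560),np.uint8); img[ok]=c[ok]; cv2.imwrite('pics/hm.png',img)
E
```

```text
plane 494 34.5 [ 576.  -295.8] [76.6 43.9] 45.2
block 1203 31.5 [ 481.6 -394.2] [ 99.9 113.9] 18.4
tape 895 32.8 [ 413.2 -294.1] [77.  61.6] 63.2
brush 66 41.5 [561.9  -6.7] [42.4 19.5] 0.9
bench -0.9838445418171204
(array([1330, 2279, 1495,  613, 1109, 1835, 1232,  362,  157,  356, 1333,
       2438, 1992,  652,  122,   30,   24,   20,   21,   36,   23,   24,
         24,   30,   30,   32]), array([-4, -2,  0,  2,  4,  6,  8, 10, 12, 14, 16, 18, 20, 22, 24, 26, 28,
       30, 32, 34, 36, 38, 40, 42, 44, 46, 48]))
tray ((515.8001708984375, -57.170799255371094), (226.0361328125, 301.3914794921875), 86.3829574584961)
```

View pics/scene0.png

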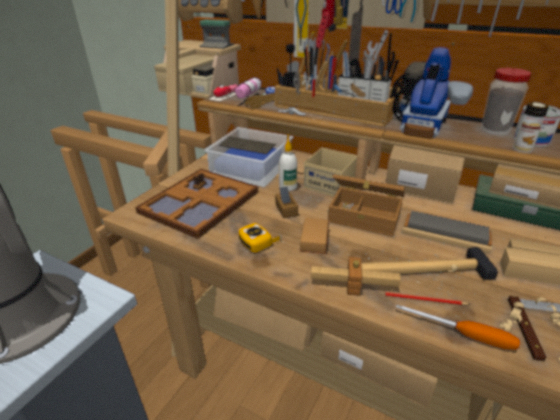

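```bash
python3 - <<'E'
from h import *
print(np.round(vision.camera_model('wrist')['T_tool_cam'],3).tolist(), vision.camera_model('wrist')['mtx'])
P=np.concatenate([np.load('top.npy').reshape(-1,3),np.load('scene.npy').reshape(-1,3)]);P=P[np.isfinite(P).all(1)]
print('rows x from 800 down, cols y from 650 to -650')
for x in range(800,150,-50):
    print(x,[int(P[m][:,2].max()) if (m:=(abs(P[:,0]-x)<25)&(abs(P[:,1]-y)<25)).any() else -999 for y in range(650,-651,-50)])
E
```

```text
[[0.0, 0.951, 0.311, 80.432], [1.0, -0.001, 0.001, -0.069], [0.001, 0.311, -0.951, -124.674], [0.0, 0.0, 0.0, 1.0]] [[297.56475637   0.         280.56087138]
 [  0.         297.56475637 210.0629442 ]
 [  0.           0.           1.        ]]
rows x from 800 down, cols y from 650 to -650
800 [40, 40, 41, 42, 41, 42, 49, 343, 343, 346, 481, 343, 343, 248, 240, 238, 314, 316, 337, 363, 350, 401, 398, 331, 386, 386, 324]
750 [-750, -746, -749, -999, -999, -999, -999, 281, 300, 487, 487, 295, 226, 208, 236, 243, 208, 223, 222, 208, 285, 282, 265, 266, 346, 343, 304]
700 [6, 6, 7, 5, 6, 9, 9, 54, 54, 394, 381, 205, 205, 208, 207, 207, 207, 207, 207, 207, 206, 207, 206, 206, 233, 232, 206]
650 [7, 8, 7, 7, 7, 7, 10, 8, 53, 208, 197, 5, 89, 92, 90, 91, 91, 93, 110, 5, 5, 112, 116, 120, 123, 122, 38]
600 [-747, -747, -745, -747, -748, -747, -752, -999, 52, 55, 53, 5, 26, 49, 25, 26, 26, 23, 62, 63, 35, 129, 131, 131, 131, 129, 37]
550 [-746, -750, -749, -750, -748, -749, -748, -749, -752, 53, 53, 4, 26, 49, 25, 24, 25, 5, 37, 40, 39, 51, 52, 40, 5, 6, 5]
500 [-746, -749, -746, -748, -748, -7
[... 221 characters left out ...]
 [-445, -448, -746, -751, -746, -748, -750, -750, -748, -750, 4, 6, 25, 23, 24, 23, 25, 5, 37, 39, 36, 5, 4, 39, 69, 42, 42]
350 [-517, -447, -444, -751, -749, -749, -751, -750, -750, -750, 3, 5, 25, 26, 26, 26, 25, 4, 4, 32, 4, 5, 40, 41, 57, 4, 21]
300 [-556, -558, -444, -748, -749, -750, -999, -756, -751, -752, 1, 4, 4, 4, 4, 4, 5, 4, 4, 4, 5, 4, 3, 3, 3, 4, 3]
250 [-566, -595, -445, -747, -751, -751, -749, -750, -751, -746, -750, -749, -748, -751, -750, -747, -751, -751, -751, -748, -747, -749, -747, -749, -753, -747, -745]
200 [-552, -553, -445, -746, -751, -748, -747, -750, -750, -750, -750, -746, -749, -749, -746, -749, -751, -745, -746, -749, -748, -747, -749, -749, -746, -747, -749]
```

Top view: the till is at px (135-240, 178-296). The brush (167,207) is in the upper-left plane bay, the brush bay is upper right, block bay lower right and tape bay lower left. The plane (292,202), block (347,238) and tape (293,272) lie on the bench. The scene view shows the way to the till is clear. Next I move over the till for a wrist view.

arm_command(increments=[40,-130,0,0,0,0.6,80,-260,0,0,0,1.2,110,-380,0,0,0,2,150,-510,-15,0,0,3,188,-640,-27,0,0,3.25,188,-640,-27,0,0,3.25,188,-640,-27,0,0,3.25,188,-640,-27,0,0,3.25,188,-640,-27,0,0,3.25,188,-640,-27,0,0,3.25], jaw=46, newtons=40)

```text
t: 2.1
eef_pos: [424.0, 104.2, 230.7]
tool_rot: [3.141, 0.001, -3.137]
wrist_force: [1.2, 0.4, 0.3]
finger_gap: 0.535
gripper_force: 0.0
```

arm_command(increments=[0,0,0,0,0,0,0,0,0,0,0,0,0,0,0,0,0,0,0,0,0,0,0,0,0,0,0,0,0,0,0,0,0,0,0,0,0,0,0,0,0,0,0,0,0,0,0,0,0,0,0,0,0,0,0,0,0,0,0,0])

```text
t: 3.1
eef_pos: [423.6, 106.2, 230.3]
tool_rot: [3.141, -0.0, -3.138]
wrist_force: [-0.7, -0.4, -0.2]
finger_gap: 0.536
gripper_force: 0.0
```

arm_command(increments=[46,-160,-10,0,0,0,46,-160,-10,0,0,0,46,-160,-10,0,0,0,46,-160,-10,0,0,0,46,-160,-10,0,0,0,46,-160,-10,0,0,0,46,-160,-10,0,0,0,46,-160,-10,0,0,0,46,-160,-10,0,0,0,46,-160,-10,0,0,0])

```text
t: 4.1
eef_pos: [469.6, -53.1, 220.4]
tool_rot: [3.141, 0.0, -3.136]
wrist_force: [0.2, -0.8, 0.2]
finger_gap: 0.538
gripper_force: 0.0
```

```bash
python3 - <<'E'
from h import *
st=ctrl.read_state(); print({k:np.round(v,3) for k,v in st.items() if k in('t','joint_pos','eef_pos','tool_rot')})
p,d=vision.capture('wrist'); save('w1',p); np.save('w1.npy',cloud('wrist',d,st)); np.save('w1_p.npy',p)
for t in 'dark_brush bay_plane bay_block bay_tape bay_brush tape_measure small_plane'.split():
    r=vision.pinpoint('wrist',t); print(t,[(np.round(x['location'],1).tolist(),round(x['conf'],2)) for x in r[:2]])
E
```

```text
{'t': np.float64(4.1), 'joint_pos': array([-0.426,  0.113,  0.486,  1.99 , -0.061,  1.052,  1.663]), 'eef_pos': array([469.588, -53.149, 220.38 ]), 'tool_rot': array([ 3.141,  0.   , -3.136])}
dark_brush [([564.9, -1.5, 8.2], 0.65)]
bay_plane [([565.9, -5.0, 10.7], 0.69)]
bay_block [([428.3, -102.7, 6.7], 0.95)]
bay_tape [([438.3, 0.9, 11.0], 0.64)]
bay_brush [([558.7, -108.9, 3.2], 0.94)]
tape_measure [([416.7, -290.1, -1.1], 0.97)]
small_plane [([573.9, -296.9, 0.3], 0.93)]
```

View pics/w1.png

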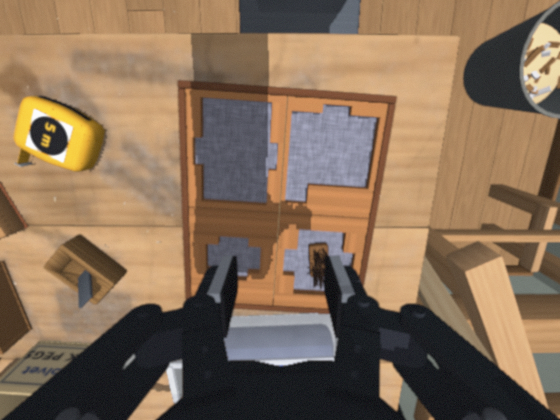

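Wrist view: block bay at px (237,150), tape bay at (330,150) with its hook channel at (297,195) towards +x and its notch towards -x, so its yaw is about 90°. The brush is at (318,262), partly hidden by the fingers. I'll move over the back bays and fit the outlines.

arm_command(increments=[40,23,0,0,0,0,90,48,0,0,0,0,90,48,0,0,0,0,90,48,0,0,0,0,90,48,0,0,0,0,90,48,0,0,0,0,90,48,0,0,0,0,90,48,0,0,0,0,90,48,0,0,0,0,90,48,0,0,0,0])

```text
t: 5.5
eef_pos: [559.5, -5.9, 220.5]
tool_rot: [3.141, 0.0, -3.138]
wrist_force: [-0.2, -0.1, 0.6]
finger_gap: 0.539
gripper_force: 0.0
```

```bash
cat >> h.py <<'E'
from scipy.optimize import minimize
def rect(x0,x1,y0,y1): return np.array([[x0,y0],[x1,y0],[x1,y1],[x0,y1]],float)
BAY=dict(bay_plane=[rect(-28,28,-44,44),rect(-43,43,-18,18)],bay_block=[rect(-37,37,-56,56),rect(-46,46,-15,15)],
 bay_tape=[rect(-47,46,-29,49),rect(-47,-22,-51,-29),rect(-15,15,49,58)],bay_brush=[rect(-18,18,-29,29),rect(-33,33,-18,18)])
def fit_bay(P,pic,name,c,yaw,z=8,st=None,mask=None):
    "match the bay outline to grey-felt pixels; sub-mm raster around the guess; P gives world points"
    hsv=cv2.cvtColor(pic,cv2.COLOR_RGB2HSV); felt=(hsv[...,1]<75)&(P[...,2]<15)&(P[...,2]>0)
    near=np.isfinite(P).all(2)&(np.hypot(P[...,0]-c[0],P[...,1]-c[1])<85)&(P[...,2]<30)
    if mask is not None: near&=mask
    Q=P[near][:,:2]; F=felt[near]
    def inside(par):
        cs,sn=np.cos(par[2]/50),np.sin(par[2]/50); q=(Q-par[:2])@np.array([[cs,-sn],[sn,cs]])
        d=np.full(len(q),-1e9)
        for r in BAY[name]:
            d=np.maximum(d,np.minimum(np.minimum(q[:,0]-r[0,0],r[1,0]-q[:,0]),np.minimum(q[:,1]-r[0,1],r[2,1]-q[:,1])))
        return 1/(1+np.exp(-np.clip(d/1.0,-50,50))),q
    def cost(par):
        s,q=inside(par); w=(abs(q[:,0])<50)&(abs(q[:,1])<61); return np.mean(((s-F)**2)[w])
    best=min((minimize(cost,[c[0]+dx,c[1]+dy,yaw*50],method='Nelder-Mead',options=dict(initial_simplex=[[c[0]+dx,c[1]+dy,yaw*50],[c[0]+dx+5,c[1]+dy,yaw*50],[c[0]+dx,c[1]+dy+5,yaw*50],[c[0]+dx,c[1]+dy,yaw*50+3]])) for dx in(-4,4) for dy in (-4,4)),key=lambda r:r.fun)
    return best.x[:2].round(1).tolist(),round(np.degrees(best.x[2]/50),2),round(best.fun,4)
E
python3 - <<'E'
from h import *
st=ctrl.read_state(); print(st['eef_pos'],st['tool_rot'])
p,d=vision.capture('wrist'); save('w2',p); np.save('w2.npy',cloud('wrist',d,st)); np.save('w2_p.npy',p)
for w in ('w1','w2'):
    P=np.load(w+'.npy');pc=np.load(w+'_p.npy')
    for n,c in dict(bay_plane=(563,-5),bay_block=(428,-103),bay_tape=(438,0),bay_brush=(558,-108)).items(): print(w,n,fit_bay(P,pc,n,c,np.pi/2-.05))
    X,Y,Z=P[...,0],P[...,1],P[...,2]
    m=(abs(X-563)<32)&(abs(Y+4)<24)&(Z>26)&(Z<60)
    if m.sum(): print('brush',cv2.minAreaRect(np.stack([X[m],Y[m]],1).astype(np.float32)),np.percentile(Z[m],[10,50,90]))
    m=(abs(X-500)<5)&(abs(Y+55)<5);print(np.nanmedian(Z[m]))
print(vision.pinpoint('wrist','dark_brush')[:1])
for q in vision.cut_out('wrist','dark_brush')[:1]:
    Qp=P[q['mask']]; Qp=Qp[Qp[:,2]>5]; print(q['conf'],cv2.minAreaRect(Qp[:,:2].astype(np.float32)),np.percentile(Qp[:,2],[2,20,50,80,98]))
E
```

```text
[559.51132969  -5.89269631 220.47689515] [ 3.14130131e+00  2.35177809e-04 -3.13769224e+00]
w1 bay_plane ([564.6, -6.5], np.float64(86.28), np.float64(0.0917))
w1 bay_block ([431.4, -103.2], np.float64(86.34), np.float64(0.0228))
w1 bay_tape ([438.2, 1.3], np.float64(86.42), np.float64(0.0243))
w1 bay_brush ([558.6, -111.3], np.float64(87.73), np.float64(0.0137))
brush ((561.1989135742188, -7.874978065490723), (17.501211166381836, 43.2719612121582), 86.88168334960938) [29.22414912 38.6343598  44.17913056]
18.77678811898616
w2 bay_plane ([564.8, -6.6], np.float64(86.33), np.float64(0.082))
w2 bay_block ([431.7, -103.1], np.float64(86.24), np.float64(0.0278))
w2 bay_tape ([438.5, 1.3], np.float64(86.37), np.float64(0.025))
w2 bay_brush ([558.5, -111.2], np.float64(86.59), np.float64(0.014))
brush ((561.6614379882812, -6.1509552001953125), (43.962467193603516, 21.46387481689453), 6.9252142906188965) [30.02992812 39.14367347 45.18363455]
18.869866292842104
[{'location': [562.7, -2.1, 10.5], 'conf': 0.7}]
0.76 ((565.7047119140625, -5.6423187255859375), (52.4329719543457, 24.667139053344727), 5.3889923095703125) [ 7.34289629 18.43072951 19.87164322 37.14347583 45.87202914]
```

View pics/w2.png

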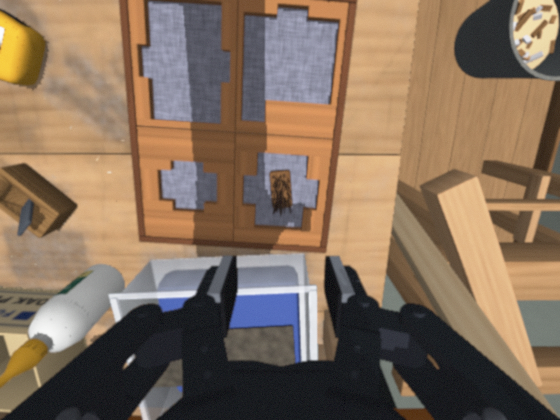

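```bash
python3 - <<'E'
from h import *
P=np.load('w2.npy'); pc=np.load('w2_p.npy')
c=np.array([564.8,-6.6]); a=np.radians(86.35); ex=np.array([np.cos(a),np.sin(a)]); ey=np.array([-np.sin(a),np.cos(a)])
D=P[...,:2]-c; bx,by=D@ex,D@ey
m=(abs(bx)<24)&(abs(by)<40)&(P[...,2]>13)
print(m.sum()); q=np.stack([bx[m],by[m]],1).astype(np.float32)
print(cv2.minAreaRect(q))
z=P[...,2][m]
for lo,hi in((13,24),(24,36),(36,60)):
    k=(z>lo)&(z<hi); print(lo,hi,k.sum(),cv2.minAreaRect(q[k]) if k.sum()>4 else '', q[k].min(0),q[k].max(0))
r,cc=np.where(m); im=pc[170:215,255:310]; save('crop1',cv2.resize(im,None,fx=12,fy=12,interpolation=cv2.INTER_CUBIC))
E
```

```text
15904
((0.1545085906982422, 4.468931198120117), (48.39805221557617, 46.94789123535156), 0.9985653162002563)
13 24 507 ((0.5352020263671875, 2.9683876037597656), (23.9580078125, 43.82050704956055), 8.294612884521484) [-13.725458 -19.129267] [14.8936825 25.624289 ]
24 36 127 ((0.22644424438476562, 2.9785900115966797), (20.139110565185547, 40.344581604003906), 9.324646949768066) [ -9.783315 -17.296618] [11.989638 22.98131 ]
36 60 215 ((0.24831342697143555, 3.160860061645508), (21.46387481689453, 43.962459564208984), 10.575222969055176) [-10.533138 -18.98705 ] [12.774626 25.931671]
```

View pics/crop1.png

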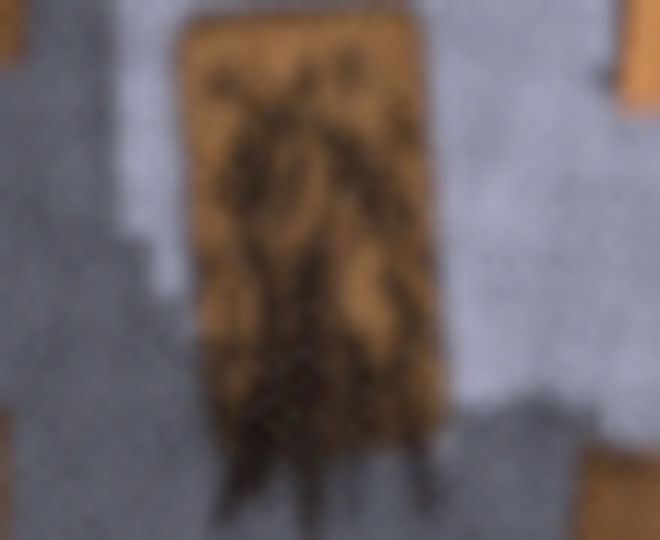

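Brush: a wooden back (z 8-20) at about (561.8, -6.0), turned about 5° from world x. I'll go down on it with narrowed jaws.

arm_command(increments=[5,0,-10,0,0,0.6,5,0,-40,0,0,0.6,5,0,-70,0,0,0.6,5,0,-100,0,0,0.6,5,0,-125,0,0,0.6,5,0,-145,0,0,0.6,5,0,-158,0,0,0.6,5,0,-165,0,0,0.6,5,0,-168,0,0,0.6,5,0,-168,0,0,0.6], jaw=36)

```text
t: 6.65
eef_pos: [565.0, -5.8, 52.7]
tool_rot: [3.141, 0.001, -3.054]
wrist_force: [0.1, 0.1, 0.2]
finger_gap: 0.419
gripper_force: 0.0
```

```bash
python3 - <<'E'
from h import *
st=ctrl.read_state(); print(st['eef_pos'],st['tool_rot'])
p,d=vision.capture('wrist'); save('w3',p); P=cloud('wrist',d,st)
T=vision.camera_model('wrist')
# finger pixels: transform to tool frame
Rw=R.from_euler('xyz',st['tool_rot']).as_matrix(); Q=(P-np.array(st['eef_pos']))@Rw
m=np.isfinite(Q).all(2)&(abs(Q[...,0])<14)&(abs(Q[...,1])<60)&(abs(Q[...,1])>12)&(Q[...,2]>-40)&(Q[...,2]<25)
for s in(-1,1):
    k=Q[m&(Q[...,1]*s>0)]; print(s,len(k),k.min(0).round(1),k.max(0).round(1))
E
```

```text
[565.03461881  -5.80727417  52.68687869] [ 3.14148384e+00  7.24844270e-04 -3.05375304e+00]
-1 4880 [-11.8 -52.8 -40. ] [ 14.  -17.2  16.9]
1 4904 [-11.7  17.5 -40. ] [14. 53. 17.]
```

View pics/w3.png

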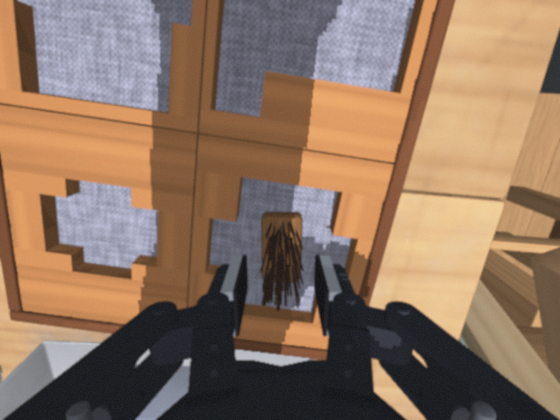

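Wrist view: the brush (281,260) lies centred and aligned between the fingertips (240 and 322). Going down to grip.

arm_command(increments=[0,0,-8,0,0,0,0,0,-16,0,0,0,0,0,-21,0,0,0,0,0,-24,0,0,0,0,0,-24,0,0,0,0,0,-24,0,0,0,0,0,-24,0,0,0,0,0,-24,0,0,0,0,0,-24,0,0,0,0,0,-24,0,0,0])

```text
t: 7.7
eef_pos: [564.7, -5.8, 28.5]
tool_rot: [3.141, 0.0, -3.054]
wrist_force: [0.2, -0.1, 0.7]
finger_gap: 0.42
gripper_force: 0.0
```

arm_command(increments=[0,0,0,0,0,0,0,0,0,0,0,0,0,0,0,0,0,0,0,0,0,0,0,0,0,0,0,0,0,0,0,0,0,0,0,0,0,0,0,0,0,0,0,0,0,0,0,0,0,0,0,0,0,0,0,0,0,0,0,0], jaw=18, newtons=30)

```text
t: 8.7
eef_pos: [564.8, -5.8, 28.5]
tool_rot: [3.141, 0.0, -3.054]
wrist_force: [0.0, 0.2, 2.6]
finger_gap: 0.274
gripper_force: 30.2
```

arm_command(increments=[0,0,8,0,0,0,0,0,25,0,0,0,0,0,42,0,0,0,-1,-20,45,0,0,-0.3,-2,-45,45,0,0,-0.6,-3,-70,45,0,0,-0.9,-3.4,-90,45,0,0,-1.08,-3.4,-102,45,0,0,-1.08,-3.4,-105.6,45,0,0,-1.08,-3.4,-105.6,45,0,0,-1.08])

```text
t: 9.7
eef_pos: [560.9, -111.7, 73.1]
tool_rot: [3.141, -0.001, 3.078]
wrist_force: [0.3, 0.1, -0.6]
finger_gap: 0.276
gripper_force: 29.9
```

```bash
python3 - <<'E'
from h import *
st=ctrl.read_state(); print(st['eef_pos'],np.degrees(st['tool_rot']),st['finger_gap'])
p,d=vision.capture('wrist'); save('w4',p); P=cloud('wrist',d,st)
print(fit_bay(P,p,'bay_plane',(564.8,-6.6),np.radians(86.35)))
print(fit_bay(P,p,'bay_brush',(558.5,-111.2),np.radians(86.35),mask=P[...,2]<22))
E
```

```text
[ 560.90954265 -111.73871185   73.06531367] [ 1.79979979e+02 -3.50552449e-02  1.76340747e+02] 0.2762152765546033
([564.4, -7.1], np.float64(86.45), np.float64(0.0301))
([558.7, -111.1], np.float64(86.4), np.float64(0.0132))
```

View pics/w4.png

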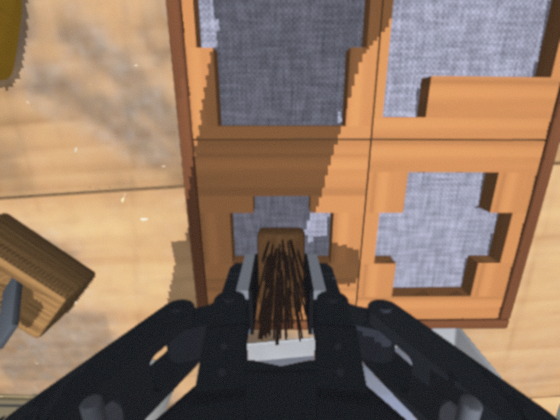

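The brush is held straight at px (281,270), centred over its bay (recess centre column about 281). Lowering it and releasing.

arm_command(increments=[0.5,0.4,-10,0,0,0,0.5,0.4,-20,0,0,0,0.5,0.4,-28,0,0,0,0.5,0.4,-34,0,0,0,0.5,0.4,-38,0,0,0,0.5,0.4,-41,0,0,0,0.5,0.4,-43,0,0,0,0.5,0.4,-44.5,0,0,0,0.5,0.4,-45,0,0,0,0.5,0.4,-45,0,0,0])

```text
t: 10.75
eef_pos: [561.9, -111.1, 28.5]
tool_rot: [3.141, 0.0, 3.078]
wrist_force: [0.3, 0.1, -0.3]
finger_gap: 0.278
gripper_force: 30.0
```

arm_command(increments=[0,0,0,0,0,0,0,0,0,0,0,0,0,0,0,0,0,0,0,0,0,0,0,0,0,0,0,0,0,0,0,0,5,0,0,0,0,0,15,0,0,0,0,0,35,0,0,0,0,0,60,0,0,0,0,0,90,0,0,0], jaw=31)

```text
t: 11.75
eef_pos: [561.2, -111.0, 119.4]
tool_rot: [3.142, -0.001, 3.078]
wrist_force: [1.0, 1.1, 0.3]
finger_gap: 0.366
gripper_force: 0.0
```

arm_command(increments=[0,0,40,0,0,0,2,-25,50,0,0,1,5,-60,50,0,0,2,8,-100,50,0,0,3,11,-140,50,0,0,4,15,-170,50,0,0,5,15,-183,50,0,0,6,15,-185,50,0,0,6,15,-185,50,0,0,6,15,-185,50,0,0,6], jaw=64)

```text
t: 12.75
eef_pos: [577.1, -294.3, 168.5]
tool_rot: [3.141, 0.001, -2.367]
wrist_force: [0.3, 1.3, 0.6]
finger_gap: 0.751
gripper_force: 0.0
```

```bash
python3 - <<'E'
from h import *
st=ctrl.read_state(); print(st['eef_pos'],np.degrees(st['tool_rot']),np.round(st['joint_pos'],2))
p,d=vision.capture('wrist'); save('w5',p); P=cloud('wrist',d,st); np.save('w5.npy',P)
X,Y,Z=[P[...,i] for i in range(3)]
m=(abs(X-576)<70)&(abs(Y+296)<70)&(Z>3)&(Z<42)
for r in (vision.cut_out('wrist','small_plane')[:1]):
    k=r['mask']&(Z>29)&(Z<42)
    print(r['conf'],k.sum(),cv2.minAreaRect(P[k][:,:2].astype(np.float32)),np.median(Z[k]))
print(vision.pinpoint('wrist','small_plane')[:1],vision.look_for('wrist','dark_brush')[:1])
p,d=vision.capture('top'); save('top1',p[160:310,120:260]); 
E
```

```text
[ 577.10080262 -294.25624739  168.50398263] [ 1.79955657e+02  4.93212307e-02 -1.35612039e+02] [ 0.17  0.48  0.33  1.64 -0.17  1.06  2.89]
0.71 2492 ((574.8587646484375, -294.5576171875), (76.15164947509766, 43.40549087524414), 46.01209259033203) 34.936590690107124
[{'location': [572.1, -295.7, 1.5], 'conf': 0.93}] [{'location': [573.3, -299.3, 38.2], 'conf': 0.71}]
```

View pics/w5.png

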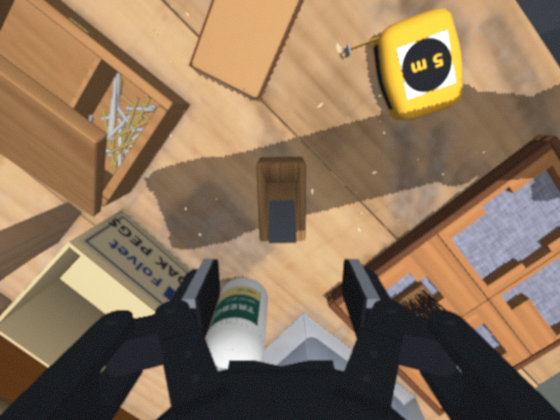

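Wrist view: the plane (282,200) is centred and aligned between the fingers, with the glue bottle (238,320) and tape (420,65) clear. In the top left corner the small drawer box is also clear. Going down.

arm_command(increments=[-2,-0.6,-15,0,0,0,-2,-0.6,-40,0,0,0,-2,-0.6,-70,0,0,0,-2,-0.6,-95,0,0,0,-2,-0.6,-115,0,0,0,-2,-0.6,-128,0,0,0,-2,-0.6,-135,0,0,0,-2,-0.6,-137.5,0,0,0,-2,-0.6,-137.5,0,0,0,-2,-0.6,-137.5,0,0,0])

```text
t: 14.0
eef_pos: [575.5, -297.0, 31.8]
tool_rot: [-3.14, 0.001, -2.367]
wrist_force: [0.2, 0.5, -0.3]
finger_gap: 0.748
gripper_force: 0.0
```

arm_command(increments=[0,0,0,0,0,0,0,0,0,0,0,0,0,0,0,0,0,0,0,0,0,0,0,0,0,0,0,0,0,0,0,0,0,0,0,0,0,0,0,0,0,0,0,0,0,0,0,0,0,0,0,0,0,0,0,0,0,0,0,0], jaw=36, newtons=45)

```text
t: 15.0
eef_pos: [575.5, -296.9, 31.9]
tool_rot: [-3.14, 0.001, -2.367]
wrist_force: [-0.7, 1.5, 5.8]
finger_gap: 0.509
gripper_force: 48.5
```

arm_command(increments=[0,0,8,0,0,0,0,0,30,0,0,0,0,0,60,0,0,0,0,15,80,0,0,-0.8,-2,45,80,0,0,-1.7,-4,80,80,0,0,-2.6,-6,120,80,0,0,-3.5,-8,160,80,0,0,-4.4,-10,200,80,0,0,-5.2,-12,235,80,0,0,-6])

```text
t: 16.0
eef_pos: [561.9, -59.1, 110.6]
tool_rot: [3.141, -0.001, 3.075]
wrist_force: [0.2, 0.2, -1.5]
finger_gap: 0.506
gripper_force: 47.8
```

arm_command(increments=[0,30,0,0,0,0,0,48,0,0,0,0,0,55,0,0,0,0,0,55,0,0,0,0,0,55,-10,0,0,0,0,55,-20,0,0,0,0,55,-20,0,0,0,0,55,-20,0,0,0,0,55,-20,0,0,0,0,55,-20,0,0,0])

```text
t: 17.0
eef_pos: [563.0, -6.9, 91.1]
tool_rot: [3.141, 0.001, 3.078]
wrist_force: [0.0, 0.2, -1.4]
finger_gap: 0.507
gripper_force: 47.8
```

```bash
python3 - <<'E'
from h import *
st=ctrl.read_state(); print(st['eef_pos'],np.degrees(st['tool_rot']),st['finger_gap'])
p,d=vision.capture('wrist'); save('w6',p); P=cloud('wrist',d,st)
X,Y,Z=[P[...,i] for i in range(3)]
Rw=R.from_euler('xyz',st['tool_rot']).as_matrix(); Q=(P-np.array(st['eef_pos']))@Rw
m=np.isfinite(Q).all(2)&(abs(Q[...,1])<30)&(abs(Q[...,0])<60)&(Q[...,2]>-12)&(Q[...,2]<10)
for lo,hi in((-10,0),(0,8)):
    k=Q[m&(Q[...,2]>lo)&(Q[...,2]<hi)]; print(len(k),k.min(0).round(1),k.max(0).round(1))
for b,c in dict(bay_plane=(564.6,-6.8),bay_tape=(438.5,1.3)).items(): print(b,fit_bay(P,p,b,c,np.radians(86.35),mask=Z<22))
k=(abs(X-558.6)<40)&(abs(Y+111.2)<19)&(Z>13)&(Z<60)
c=np.array([558.6,-111.2]); a=np.radians(86.35); D=P[...,:2]-c; bx=D@[np.cos(a),np.sin(a)];by=D@[-np.sin(a),np.cos(a)]
k=(abs(bx)<17)&(abs(by)<28)&(Z>13)&(Z<60); print('brush',cv2.minAreaRect(np.stack([bx[k],by[k]],1).astype(np.float32)),np.percentile(Z[k],[5,50,95]))
E
```

```text
[563.0430556   -6.86229999  91.11778505] [1.79990042e+02 3.93132823e-02 1.76370382e+02] 0.5072203920031406
9033 [-38.5 -30.  -10. ] [37.5 30.  -0. ]
1817 [-34.3 -30.    0. ] [37.5 30.   8. ]
bay_plane ([565.7, -6.4], np.float64(86.58), np.float64(0.0234))
bay_tape ([438.0, 1.6], np.float64(86.52), np.float64(0.0205))
brush ((1.2602758407592773, -3.1101417541503906), (24.95412826538086, 50.122535705566406), 1.9111640453338623) [16.2482358  28.81996404 44.98153212]
```

View pics/w6.png

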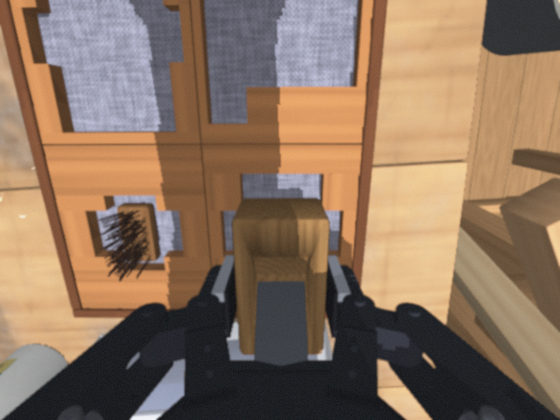

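Wrist view: the brush sits within its bay (140,235). The plane (280,270) is held square over its recess. Lowering it.

arm_command(increments=[1,0,-10,0,0,0,1,0,-22,0,0,0,1,0,-30,0,0,0,1,0,-36,0,0,0,1,0,-41,0,0,0,1,0,-45,0,0,0,1,0,-48,0,0,0,1,0,-50,0,0,0,1,0,-51.5,0,0,0,1,0,-51.5,0,0,0])

```text
t: 18.05
eef_pos: [563.9, -6.6, 39.9]
tool_rot: [3.141, 0.0, 3.079]
wrist_force: [-2.1, 1.0, 2.7]
finger_gap: 0.505
gripper_force: 48.1
```

arm_command(increments=[0,0,0,0,0,0,0,0,0,0,0,0,0,0,0,0,0,0,0,0,0,0,0,0,0,0,0,0,0,0,0,0,5,0,0,0,0,0,15,0,0,0,0,0,35,0,0,0,0,0,65,0,0,0,0,0,100,0,0,0], jaw=56)

```text
t: 19.05
eef_pos: [563.1, -6.7, 140.4]
tool_rot: [-3.141, -0.001, 3.078]
wrist_force: [0.3, -0.5, -0.5]
finger_gap: 0.656
gripper_force: 0.0
```

arm_command(increments=[0,-20,10,0,0,0,-5,-60,20,0,0,0.3,-15,-108,20,0,0,0.7,-24,-155,20,0,0,1,-33,-202,20,0,0,1.4,-42,-250,20,0,0,1.8,-51,-297,20,0,0,2.2,-60,-344,20,0,0,2.65,-69,-385,20,0,0,2.65,-75,-412,20,0,0,2.65], jaw=82)

```text
t: 20.05
eef_pos: [486.7, -422.9, 160.6]
tool_rot: [-3.139, -0.001, -2.839]
wrist_force: [-0.1, 0.1, -0.3]
finger_gap: 0.959
gripper_force: 0.0
```

```bash
python3 - <<'E'
from h import *
st=ctrl.read_state(); print(st['eef_pos'],np.degrees(st['tool_rot']),np.round(st['joint_pos'],2))
p,d=vision.capture('wrist'); save('w7',p); P=cloud('wrist',d,st); Z=P[...,2]
for t,z0,z1 in(('sanding_block',26,38),('tape_measure',26,40)):
  for r in (vision.cut_out('wrist',t)[:1]):
    k=cv2.erode(r['mask'].astype(np.uint8),np.ones((3,3)))>0
    for kk in (r['mask']&(Z>z0)&(Z<z1),k&(Z>z0)&(Z<z1)): print(t,r['conf'],kk.sum(),cv2.minAreaRect(P[kk][:,:2].astype(np.float32)),np.median(Z[kk]))
    k=r['mask']&(Z>z0)&(Z<z1); np.save(t+'.npy',P[k])
  print(vision.pinpoint('wrist',t)[:1])
E
```

```text
[ 486.69322621 -422.88193872  160.61427854] [-1.79853155e+02 -2.93346953e-02 -1.62640644e+02] [ 0.31  0.5   0.46  1.66 -0.25  1.04  2.73]
sanding_block 0.75 7022 ((488.2635498046875, -416.966064453125), (99.60884094238281, 62.07478332519531), 18.637954711914062) 31.431538857103973
sanding_block 0.75 6748 ((487.5907287597656, -417.36767578125), (98.09762573242188, 59.857540130615234), 18.662107467651367) 31.466842251819642
[{'location': [490.5, -414.8, 0.2], 'conf': 0.79}]
tape_measure 0.59 5640 ((411.4017028808594, -294.295654296875), (75.19938659667969, 62.33317184448242), 63.229759216308594) 32.59281539460788
tape_measure 0.59 5440 ((411.7199401855469, -295.5829772949219), (72.98951721191406, 60.71665573120117), 63.76597595214844) 32.64818289000608
[{'location': [420.8, -291.5, -3.6], 'conf': 0.82}]
```

View pics/w7.png

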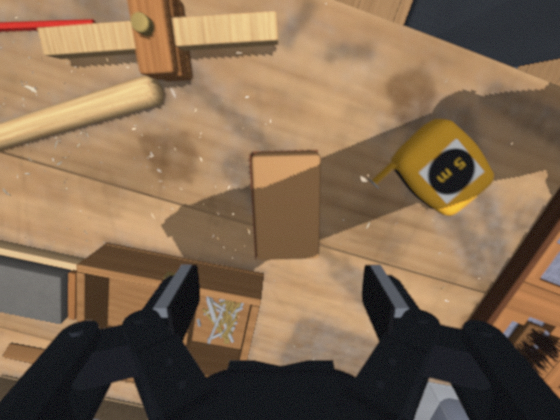

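Wrist view: the block (286,205) is between the fingers, the tape is at (448,168), and its hook at (380,178) points left in the picture. I'll descend partway and then correct.

arm_command(increments=[1.4,5.8,-15,0,0,0.16,1.4,5.8,-40,0,0,0.16,1.4,5.8,-65,0,0,0.16,1.4,5.8,-82,0,0,0.16,1.4,5.8,-92,0,0,0.16,1.4,5.8,-98,0,0,0.16,1.4,5.8,-100,0,0,0.16,1.4,5.8,-100,0,0,0.16,1.4,5.8,-100,0,0,0.16,1.4,5.8,-100,0,0,0.16])

```text
t: 21.3
eef_pos: [490.5, -413.3, 60.1]
tool_rot: [-3.141, 0.001, -2.812]
wrist_force: [0.5, 0.1, 0.5]
finger_gap: 0.955
gripper_force: 0.0
```

```bash
python3 - <<'E'
from h import *
st=ctrl.read_state(); print(st['eef_pos'],np.degrees(st['tool_rot']),np.round(st['joint_pos'],2))
p,d=vision.capture('wrist'); P=cloud('wrist',d,st); Z=P[...,2]
hsv=cv2.cvtColor(p,cv2.COLOR_RGB2HSV)
D=P[...,:2]-np.array([488.1,-417.1]); k=(np.hypot(D[...,0],D[...,1])<70)&(Z>27)&(Z<36); print(k.sum(),cv2.minAreaRect(P[k][:,:2].astype(np.float32)))
r=vision.cut_out('wrist','sanding_block')[:1]
for q in r: k&=q['mask']; print(k.sum(),cv2.minAreaRect(P[k][:,:2].astype(np.float32)))
E
```

```text
[ 490.49227001 -413.25419133   60.11216765] [-1.79941331e+02  4.74013123e-02 -1.61137835e+02] [ 0.34  0.61  0.41  1.73 -0.3   0.86  2.78]
16428 ((488.13140869140625, -416.8731384277344), (99.72291564941406, 61.87895965576172), 18.76325225830078)
16394 ((488.14117431640625, -416.87481689453125), (99.72511291503906, 61.8580436706543), 18.739147186279297)
```

arm_command(increments=[-2.4,-3.6,-5,0,0,0,-2.4,-3.6,-12,0,0,0,-2.4,-3.6,-20,0,0,0,-2.4,-3.6,-27,0,0,0,-2.4,-3.6,-31,0,0,0,-2.4,-3.6,-32,0,0,0,-2.4,-3.6,-32,0,0,0,-2.4,-3.6,-32,0,0,0,-2.4,-3.6,-32,0,0,0,-2.4,-3.6,-32,0,0,0])

```text
t: 22.4
eef_pos: [487.9, -416.5, 27.6]
tool_rot: [-3.141, 0.0, -2.812]
wrist_force: [0.2, 0.6, 0.0]
finger_gap: 0.96
gripper_force: 0.0
```

arm_command(increments=[0,0,0,0,0,0,0,0,0,0,0,0,0,0,0,0,0,0,0,0,0,0,0,0,0,0,0,0,0,0,0,0,0,0,0,0,0,0,0,0,0,0,0,0,0,0,0,0,0,0,0,0,0,0,0,0,0,0,0,0], jaw=54, newtons=40)

```text
t: 23.4
eef_pos: [488.0, -416.6, 27.7]
tool_rot: [-3.141, 0.0, -2.812]
wrist_force: [0.5, 0.8, 5.1]
finger_gap: 0.703
gripper_force: 45.3
```

```bash
python3 - <<'E'
from h import *
st=ctrl.read_state(); print(st['eef_pos'],np.degrees(st['tool_rot']),st['finger_gap']*85.4)
P=np.load('sanding_block.npy')
# tips
p,d=vision.capture('wrist'); P=cloud('wrist',d,st)
Rw=R.from_euler('xyz',st['tool_rot']).as_matrix(); Q=(P-np.array(st['eef_pos']))@Rw
m=np.isfinite(Q).all(2)&(abs(Q[...,0])<13)&(abs(Q[...,1])<70)&(abs(Q[...,1])>33)&(Q[...,2]>-40)&(Q[...,2]<25)
for s in(-1,1):
    k=Q[m&(Q[...,1]*s>0)]; print(s,len(k),k.min(0).round(1),k.max(0).round(1))
Q=Q[np.isfinite(Q).all(2)]; k=Q[(abs(Q[:,1])<29)&(abs(Q[:,0])<70)&(abs(Q[:,2]+3)<4)];print(np.percentile(k[:,0],[0.2,99.8]))
E
```

```text
[ 487.96587493 -416.63830179   27.68423471] [-1.79974778e+02  2.16720094e-02 -1.61125945e+02] 60.06495778401686
-1 1951 [-12.2 -62.1 -40. ] [ 13.  -33.    8.8]
1 2081 [-11.8  33.  -40. ] [13.  63.  10.1]
[-42.41454803  49.51644944]
```

arm_command(increments=[0,0,8,0,0,0,0,0,30,0,0,0,0,0,55,0,0,0,-2,12,65,0,0,0,-8,45,65,0,0,-0.5,-15,82,65,0,0,-1,-22,122,65,0,0,-1.5,-29,162,65,0,0,-2,-36,202,65,0,0,-2.4,-43,240,65,0,0,-2.82])

```text
t: 24.45
eef_pos: [443.0, -173.3, 91.5]
tool_rot: [3.14, -0.002, 3.076]
wrist_force: [0.3, 0.2, -0.9]
finger_gap: 0.704
gripper_force: 44.6
```

arm_command(increments=[-7,38,0,0,0,0,-12,62,0,0,0,0,-13.5,71,0,0,0,0,-13.5,73.5,0,0,0,0,-13.5,73.5,0,0,0,0,-13.5,73.5,-10,0,0,0,-13.5,73.5,-20,0,0,0,-13.5,73.5,-25,0,0,0,-13.5,73.5,-25,0,0,0,-13.5,73.5,-25,0,0,0])

```text
t: 25.45
eef_pos: [431.0, -103.3, 67.0]
tool_rot: [-3.141, -0.001, 3.076]
wrist_force: [-0.0, 0.2, -0.5]
finger_gap: 0.7
gripper_force: 44.6
```

```bash
python3 - <<'E'
from h import *
st=ctrl.read_state(); print(st['eef_pos'],np.degrees(st['tool_rot']),st['finger_gap']*85.4,np.round(st['joint_pos'],2))
p,d=vision.capture('wrist'); P=cloud('wrist',d,st); Z=P[...,2];save('w8',p)
print(fit_bay(P,p,'bay_block',(431.5,-103.1),np.radians(86.3),mask=Z<22))
Rw=R.from_euler('xyz',st['tool_rot']).as_matrix(); Q=(P-np.array(st['eef_pos']))@Rw
k=np.isfinite(Q).all(2)&(abs(Q[...,1])<29)&(abs(Q[...,0])<70)&(abs(Q[...,2]+4)<3)
print(Q[k].min(0),Q[k].max(0)); print(cv2.minAreaRect(Q[k][:,:2].astype(np.float32)))
E
```

```text
[ 431.02043418 -103.32457576   67.00686507] [-1.79988999e+02 -4.14797848e-02  1.76268600e+02] 59.81304229927806 [-0.3   0.31  0.51  2.2  -0.24  0.68  1.88]
([432.7, -103.0], np.float64(86.95), np.float64(0.028))
[-47.4730209  -28.99913694  -5.97912775] [49.67376013 28.99663435 -1.00319451]
((1.1047439575195312, -0.0021114349365234375), (57.9956169128418, 97.14567565917969), 89.99018859863281)
```

View pics/w8.png

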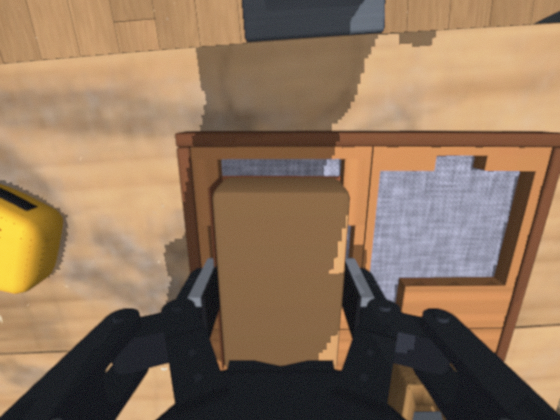

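The block (280,270) hangs square over its recess, whose felt shows at (285,167). Lowering it.

arm_command(increments=[0.7,0.2,-8,0,0,0,0.7,0.2,-15,0,0,0,0.7,0.2,-20,0,0,0,0.7,0.2,-24,0,0,0,0.7,0.2,-27,0,0,0,0.7,0.2,-29.5,0,0,0,0.7,0.2,-31,0,0,0,0.7,0.2,-31.6,0,0,0,0.7,0.2,-31.6,0,0,0,0.7,0.2,-31.6,0,0,0])

```text
t: 26.5
eef_pos: [432.1, -102.7, 35.8]
tool_rot: [3.141, 0.0, 3.077]
wrist_force: [-0.2, -0.5, -0.3]
finger_gap: 0.702
gripper_force: 44.6
```

arm_command(increments=[0,0,0,0,0,0,0,0,0,0,0,0,0,0,0,0,0,0,0,0,0,0,0,0,0,0,0,0,0,0,0,0,5,0,0,0,0,0,15,0,0,0,0,0,35,0,0,0,0,0,65,0,0,0,0,0,105,0,0,0], jaw=72)

```text
t: 27.5
eef_pos: [430.7, -102.7, 141.5]
tool_rot: [-3.141, -0.003, 3.077]
wrist_force: [0.1, 0.9, 0.2]
finger_gap: 0.842
gripper_force: 0.0
```

arm_command(increments=[0,-10,10,0,0,-1,-4,-35,20,0,0,-2,-8,-70,20,0,0,-3,-12,-110,20,0,0,-4,-16,-150,20,0,0,-5,-19,-180,20,0,0,-6,-19,-191,20,0,0,-7,-19,-191,20,0,0,-8,-19,-191,20,0,0,-9,-19,-191,20,0,0,-10], jaw=85)

```text
t: 28.5
eef_pos: [412.8, -293.9, 161.5]
tool_rot: [3.141, -0.0, 1.675]
wrist_force: [0.8, 0.5, 1.2]
finger_gap: 0.988
gripper_force: 0.0
```

arm_command(increments=[0,0,0,0,0,-1,0,0,0,0,0,-2,0,0,0,0,0,-3,0,0,0,0,0,-4.1,0,0,0,0,0,-4.1,0,0,0,0,0,-4.1,0,0,0,0,0,-4.1,0,0,0,0,0,-4.1,0,0,0,0,0,-4.1,0,0,0,0,0,-4.1])

```text
t: 29.5
eef_pos: [412.9, -293.7, 160.8]
tool_rot: [3.141, -0.0, 1.109]
wrist_force: [0.4, -0.3, -0.1]
finger_gap: 0.994
gripper_force: 0.0
```

```bash
python3 - <<'E'
from h import *
st=ctrl.read_state(); print(st['eef_pos'],np.degrees(st['tool_rot']),np.round(st['joint_pos'],2))
p,d=vision.capture('wrist'); save('w9',p); P=cloud('wrist',d,st); Z=P[...,2]
D=P[...,:2]-np.array([412,-294.5]); k=(np.hypot(D[...,0],D[...,1])<60)
for z0 in (15,24,30):
    kk=k&(Z>z0)&(Z<42); print(z0,kk.sum(),cv2.minAreaRect(P[kk][:,:2].astype(np.float32)),np.median(Z[kk]))
print(vision.pinpoint('wrist','tape_measure')[:1])
E
```

```text
[ 412.86245641 -293.72754162  160.75010911] [ 1.79992770e+02 -1.41953636e-02  6.35285460e+01] [-0.32  0.42  1.06  1.99 -0.44  0.98  0.5 ]
15 5456 ((419.1803894042969, -295.2825927734375), (79.98059844970703, 82.61665344238281), 69.03901672363281) 32.807233323063826
24 5210 ((411.584228515625, -292.589599609375), (78.17339324951172, 63.14713668823242), 62.724761962890625) 32.89002470600931
30 4648 ((411.9255676269531, -292.15155029296875), (73.06616973876953, 60.29564666748047), 63.4753303527832) 33.07782541108026
[{'location': [420.0, -292.8, -0.3], 'conf': 0.84}]
```

View pics/w9.png

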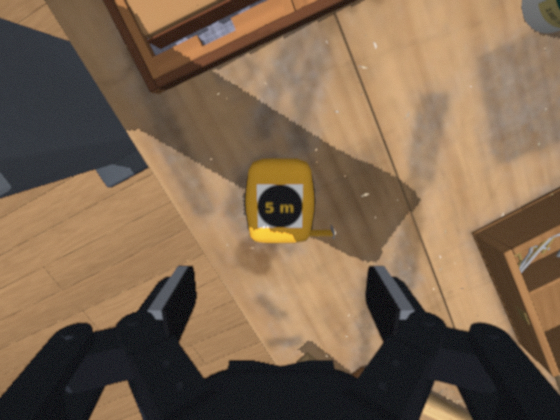

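Wrist view: the tape (280,203) is upright between the fingers, with its hook at (328,232). Going down.

arm_command(increments=[-0.7,0.3,-15,0,0,0,-0.7,0.3,-40,0,0,0,-0.7,0.3,-70,0,0,0,-0.7,0.3,-95,0,0,0,-0.7,0.3,-113,0,0,0,-0.7,0.3,-126,0,0,0,-0.7,0.3,-133,0,0,0,-0.7,0.3,-135.5,0,0,0,-0.7,0.3,-135.5,0,0,0,-0.7,0.3,-135.5,0,0,0])

```text
t: 30.6
eef_pos: [412.7, -293.8, 25.8]
tool_rot: [3.14, 0.0, 1.108]
wrist_force: [-0.4, -0.2, -0.2]
finger_gap: 0.99
gripper_force: 0.0
```

arm_command(increments=[0,0,0,0,0,0,0,0,0,0,0,0,0,0,0,0,0,0,0,0,0,0,0,0,0,0,0,0,0,0,0,0,0,0,0,0,0,0,0,0,0,0,0,0,0,0,0,0,0,0,0,0,0,0,0,0,0,0,0,0], jaw=56, newtons=50)

```text
t: 31.6
eef_pos: [412.7, -293.6, 26.4]
tool_rot: [3.141, -0.001, 1.109]
wrist_force: [-0.8, 1.3, 8.7]
finger_gap: 0.711
gripper_force: 52.5
```

arm_command(increments=[0,0,5,0,0,0,0,0,20,0,0,0,0,0,40,0,0,0,0,0,55,0,0,0,0,0,60,0,0,0,0,0,60,0,0,0,0,0,60,0,0,0,0,0,60,0,0,0,0,0,60,0,0,0,0,0,60,0,0,0])

```text
t: 32.6
eef_pos: [411.9, -293.3, 84.8]
tool_rot: [-3.141, 0.0, 1.108]
wrist_force: [0.5, -0.1, -1.9]
finger_gap: 0.71
gripper_force: 55.0
```

```bash
python3 - <<'E'
from h import *
st=ctrl.read_state(); print(st['eef_pos'],np.degrees(st['tool_rot']),st['finger_gap']*85.4)
p,d=vision.capture('wrist'); P=cloud('wrist',d,st); save('w10',p)
Rw=R.from_euler('xyz',st['tool_rot']).as_matrix(); Q=(P-np.array(st['eef_pos']))@Rw
for z0,z1 in((-11,-4),(-4,0),(0,25)):
    k=np.isfinite(Q).all(2)&(abs(Q[...,1])<29)&(abs(Q[...,0])<60)&(Q[...,2]>z0)&(Q[...,2]<z1)
    print(k.sum(),Q[k].min(0).round(1),Q[k].max(0).round(1))
E
```

```text
[ 411.92533153 -293.30579554   84.80282391] [-1.79953629e+02  1.17486585e-02  6.35056342e+01] 60.61608340258161
14998 [-35.3 -29.   -9.5] [37.9 28.3 -4. ]
1670 [-35.8 -29.   -4. ] [39.7 29.  -0. ]
1341 [ 17.5 -28.5   0. ] [40.5 28.9 21.4]
```

View pics/w10.png

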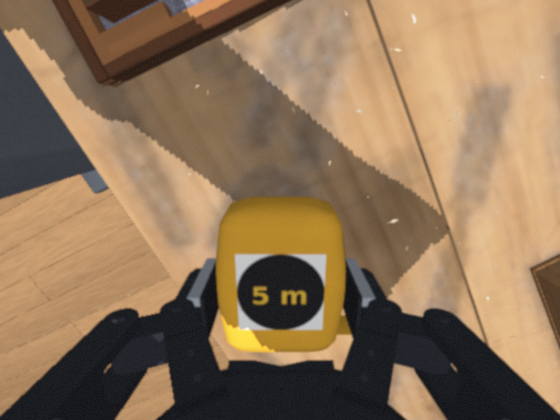

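The tape is held squarely (280,275), centred along the fingers. Carrying it to its bay with a 23° turn.

arm_command(increments=[0,10,5,0,0,0,2,35,5,0,0,0.3,4,70,5,0,0,0.7,6,105,5,0,0,1.1,8,140,5,0,0,1.5,10,175,5,0,0,1.9,12,210,5,0,0,2.3,14,245,5,0,0,2.6,15,272,5,0,0,2.86,16,288,5,0,0,2.86])

```text
t: 33.65
eef_pos: [428.2, -2.9, 90.1]
tool_rot: [-3.141, -0.001, 1.512]
wrist_force: [-0.0, 0.2, -3.0]
finger_gap: 0.714
gripper_force: 55.0
```

arm_command(increments=[0.3,6.5,0,0,0,0,0.3,6.5,0,0,0,0,0.3,6.5,-5,0,0,0,0.3,6.5,-10,0,0,0,0.3,6.5,-15,0,0,0,0.3,6.5,-18,0,0,0,0.3,6.5,-20,0,0,0,0.3,6.5,-20,0,0,0,0.3,6.5,-20,0,0,0,0.3,6.5,-20,0,0,0])

```text
t: 34.65
eef_pos: [428.7, 1.1, 70.4]
tool_rot: [3.141, -0.0, 1.508]
wrist_force: [-0.4, 1.0, -2.1]
finger_gap: 0.711
gripper_force: 55.0
```

```bash
python3 - <<'E'
from h import *
st=ctrl.read_state(); print(st['eef_pos'],np.degrees(st['tool_rot']),st['finger_gap']*85.4)
p,d=vision.capture('wrist'); P=cloud('wrist',d,st); save('w11',p); Z=P[...,2]
print(fit_bay(P,p,'bay_tape',(438.2,1.4),np.radians(86.4),mask=Z<22))
E
```

```text
[428.70815753   1.10226466  70.36749431] [ 1.79971697e+02 -6.24590780e-03  8.63945538e+01] 60.755717892247525
([438.5, 0.7], np.float64(86.86), np.float64(0.0266))
```

View pics/w11.png

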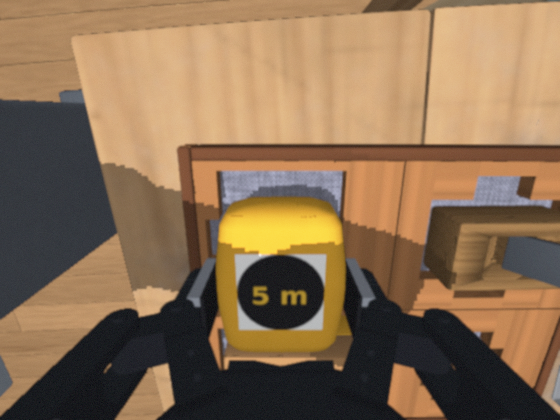

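The tape (280,275) is square over its recess (felt at 283,180), and the plane sits in its bay at right. Lowering.

arm_command(increments=[-0.2,0.2,-8,0,0,0,-0.2,0.2,-16,0,0,0,-0.2,0.2,-22,0,0,0,-0.2,0.2,-27,0,0,0,-0.2,0.2,-31,0,0,0,-0.2,0.2,-33.5,0,0,0,-0.2,0.2,-35,0,0,0,-0.2,0.2,-36,0,0,0,-0.2,0.2,-36.3,0,0,0,-0.2,0.2,-36.3,0,0,0])

```text
t: 35.7
eef_pos: [428.4, 1.1, 34.4]
tool_rot: [3.142, -0.001, 1.508]
wrist_force: [-1.8, -0.2, 4.7]
finger_gap: 0.714
gripper_force: 55.7
```

arm_command(increments=[0,0,0,0,0,0,0,0,0,0,0,0,0,0,0,0,0,0,0,0,0,0,0,0,0,0,0,0,0,0,0,0,5,0,0,0,0,0,15,0,0,0,0,0,35,0,0,0,0,0,65,0,0,0,0,0,105,0,0,0], jaw=76)

```text
t: 36.7
eef_pos: [427.2, 0.8, 139.6]
tool_rot: [-3.139, 0.002, 1.507]
wrist_force: [1.5, 1.4, 0.8]
finger_gap: 0.894
gripper_force: 0.0
```

arm_command(increments=[10,-20,20,0,0,0,25,-40,50,0,0,0,40,-55,80,0,0,0,50,-55,100,0,0,0,50,-55,100,0,0,0,50,-55,100,0,0,0,50,-55,100,0,0,0,50,-55,100,0,0,0,50,-55,100,0,0,0,50,-55,100,0,0,0])

```text
t: 37.7
eef_pos: [477.9, -53.6, 238.5]
tool_rot: [-3.141, 0.0, 1.508]
wrist_force: [-1.4, 0.5, 0.1]
finger_gap: 0.89
gripper_force: 0.0
```

```bash
python3 - <<'E'
from h import *
st=ctrl.read_state(); print(st['t'],st['eef_pos'],np.degrees(st['tool_rot']),st['finger_gap']*85.4)
p,d=vision.capture('wrist'); P=cloud('wrist',d,st); save('w12',p); Z=P[...,2]
a=np.radians(86.4)
for n,c,z0,z1 in(('small_plane',(564.6,-6.8),36,50),('sanding_block',(431.6,-103.1),34,46),('tape_measure',(438.2,1.4),34,50),('dark_brush',(558.6,-111.2),13,60)):
    D=P[...,:2]-np.array(c); b=np.stack([D@[np.cos(a),np.sin(a)],D@[-np.sin(a),np.cos(a)]],-1)
    lim=(17,28) if n=='dark_brush' else (52,63)
    k=np.isfinite(Z)&(abs(b[...,0])<lim[0])&(abs(b[...,1])<lim[1])&(Z>z0)&(Z<z1)
    r=cv2.minAreaRect(b[k].astype(np.float32)); print(n,k.sum(),np.round(r[0],1),np.round(r[1],1),round(r[2],1),'z',np.percentile(Z[k],[5,50,95]).round(1))
    for q in vision.pinpoint('wrist',n)[:1]: print('   ',np.round(np.array(q['location'])[:2]-c,1),round(q['location'][2],1),q['conf'])
    if n=='sanding_block':
        A=np.c_[b[k],np.ones(k.sum())]; print('tilt',np.linalg.lstsq(A,Z[k],rcond=None)[0])
E
```

```text
37.7 [477.86146635 -53.60707623 238.49094145] [-1.79949180e+02  1.03478104e-02  8.63972078e+01] 76.02421799110486
small_plane 2019 [-0.4  0.3] [44.  75.8] 0.2 z [39.3 42.9 46.1]
    [ 0.3 -1. ] 8.5 0.63
sanding_block 4099 [-1.  -0.1] [99.9 62.5] 89.9 z [37.2 39.7 41. ]
    [1.8 1.9] 8.4 0.62
tilt [-4.51923652e-03  1.48157616e-03  3.95580160e+01]
tape_measure 3903 [-0.5 10.5] [77.2 62.5] 0.0 z [36.7 40.9 42.6]
    [0.7 3.7] 7.2 0.82
dark_brush 824 [ 0.2 -0.2] [23.9 43.7] 0.7 z [16.6 23.5 45. ]
    [1.6 2.3] 6.6 0.62
```

View pics/w12.png

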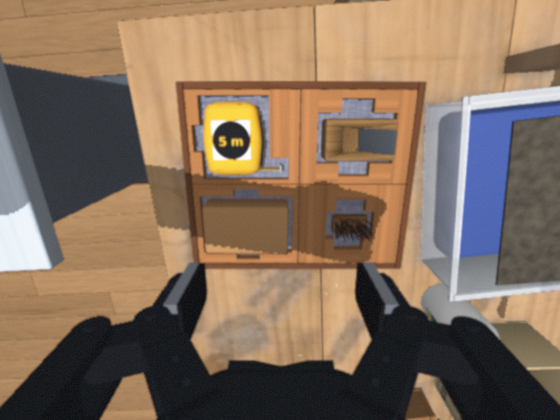

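All four tools lie centred in their recesses (tape at px 233,138; plane 360,140; block 246,222; brush 350,228). Heights and angles match flat seating on the felt, each within 1 mm of its bay centre.

```bash
python3 -c "
from bench import ctrl
print(ctrl.hand_in())"
```

```text
the job is handed in; nothing more can be done
None
```

The brush, plane, sanding block and tape measure are each flat in their own recess on the felt, about 1 mm or less off centre in the last wrist-camera check. The brush came out before the plane went in, the glue bottle and marking gauge were left alone, and the job was handed in at about 38 s.

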